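# Bring the pepper mill round to the front of the turntable

## Robot

A 7-joint arm with a two-finger parallel gripper is mounted at the origin on a cart in front of the work surface, level with it; the furniture and walls round the work are solid. World frame = base frame: x ahead of the robot, y to its left, z up, the work surface at z = 0. Lengths are in mm, angles in rad, forces in N, time in s.
With the tool pointing down it reaches from about 425 to 825 mm from the base axis. Payload 3.6 kg.
Tool frame: the origin (TCP) lies at the very end of the fingers, on their centre line; the grasp point (between the pads) lies 19 mm behind it (robot.pinch_z is the distance from the TCP to the grasp point, in mm); z points along the fingers, y is the line along which they close (so a half turn about z gives the same grasp; the last joint's range is limited). The gripper opens to 85 mm and grips with 20 to 120 N. Pads are 22 mm wide; open, the fingers measure 114 mm over their backs; the gripper's body (76 mm by 85 mm) begins 54 mm behind the grasp point. The pads swing forward as they close: fully open they stand 13 mm farther back than shut.
Start: joints at [-1.319, 0.615, -0.013, 1.423, 0.008, 1.103, -0.04], TCP at [178.222, 625.058, 200.897] pointing down, gripper open.
Joint ranges: [-3.12, 3.12], [-0.3, 2.06], [-1.34, 1.32], [0.26, 2.42], [-1.36, 4.5], [0.01, 1.98], [-2.84, 2.84]. Speed limits (rad/s): [2.79, 2.79, 3.14, 3.14, 3.14, 3.14, 3.14].

## Interface

Orientations are given as [roll, pitch, yaw] about the fixed x, y, z axes, in that order (R = Rz(yaw) Ry(pitch) Rx(roll)).
In Python, from bench import readout, get_image, robot gives the robot as it stands.
- The arm moves only by the shell command python3 -m jog 'ROWS' [FORCE]. ROWS is a JSON object whose one key "motion" holds a list of rows, each a list of 3 entries, a list of its own where there are three numbers: the shift along the world's x, y, z in mm, then the turn, a rotation vector about the world's x, y, z in degrees, then the finger opening in mm, from 0 to 85.4. In form: {"motion": [[[tx, ty, tz], [wx, wy, wz], gripper], ...]}. A call has 1 to 8 rows; each row is the pose to reach, as a shift and turn from the pose commanded when the call began; what a row does not reach only later rows make up. A row lasts 1/12 s, in which the tool goes at most 41.7 mm and 7.16 degrees, less where a joint would pass 70% of its speed; a pose out of reach is approached as far as the arm can. A call with a gripper value outside its range is refused whole. The fingers move at their own pace and stop on an object; FORCE is the grip in N (left out, the last holds). Time passes only in rows, so rows that repeat a pose let the fingers close. It gives the time, the measured TCP pose, the force, the opening and the grip force at its end, in the units of the state.
- readout.state(): the state, without advancing time (a new reading comes with each control period).
- get_image(name): name is "scene" or "top"; returns a dict with "image" (384x512x3 uint8, red, green, blue), "range_z" (384x512 float32, mm along the optical axis (not along the pixel's ray), 0 where there is no reading), "vfov" (degrees; the focal length in pixels is half the picture's height over the tangent of half this angle, whatever the lens; pixels are square), "cx", "cy" (the principal point, pixels), "camera_from_world" (4x4, takes a point from world to camera coordinates). Camera axes: x right, y down, z forward; pixel columns grow to the right and rows downward; lengths in mm; the calibration is good to about 2 mm. A picture is of the moment at which its call begins.
- robot.job_done(): hands the job in; it is judged then, once.
The state is a dict: "t": time; "joints": joint angles; "qd": joint speeds; "effort": joint torques, N m; "position": TCP position; "orientation": TCP orientation; "wrist_force": force on the tool from outside, world axes, zero at the start; "ft_torque": the same for the moment, N m; "opening": finger opening in mm; "grasp_force": force on a finger pad.
Only numpy, scipy, OpenCV 4.12 (cv2) and the standard library are available. Lean on these libraries where they do the work, as an engineer would, in place of code of your own. Each camera call takes 0.05 s, during which the arm holds its last target. There are 200 camera calls.

## Task

Bring the pepper mill round to the front of the turntable, straight out from its centre towards the table's near edge where the robot stands: put your fingertips in a notch of the wooden rim and follow the rim's circle, pushing the turntable round at an unhurried pace until the mill is there. Do not touch, lift or tip anything that stands on the turntable, leave the things around it where they are, and finish with the hand clear and the turntable at rest.

Things in the scene. Friction and masses are not known exactly. Their poses are not given: they have to be found in the camera images.
- turntable_foot: black rubber foot of the turntable, 190 mm in diameter, 10 mm high; stands firmly and never moves. Origin: centre of its underside, on the turntable's axis; x points away from the robot, y to its left, so the front is at -x. A shelf overhangs the table's far side, its brackets reaching down to 0.35 m above the table from x = 0.65 on: come from the near side.
- turntable_disc (a joint): angle of the turntable's disc in rad, 0 at the start, growing anticlockwise seen from above; turns freely both ways against about 0.07 N m of friction and stops when no longer pushed. The disc is light wood, 300 mm in diameter, its underside 23 mm and its top 41 mm above the table; the jars stand on a cork mat on it, 1.5 mm thick and 216 mm in diameter.
- finger_notch (a point): a point in one of six round notches cut right through the disc's rim at 60 degree steps: 143 mm from the axis, level with the disc's top, turning with it. Each notch is part of a circle of 25 mm radius centred 151 mm from the axis: 50 mm wide at the rim, 24 mm deep, open outwards, only the table below. Every second notch lies between two jars, with most room for the gripper.
- pepper_mill: dark wooden pepper mill of turned, waisted shape, the tallest thing on the turntable: 58 mm in diameter, 170 mm tall. Origin: centre of its underside, about 64 mm from the turntable's axis, 42.5 mm above the table; z axis up along the mill.
- honey_jar: squat glass jar with a green lid, 64 x 68 mm, 84 mm tall, about 64 mm from the turntable's axis. Origin: centre of its underside.
- mustard_jar: squat glass jar with a red lid, 62 mm in diameter, 86 mm tall, about 64 mm from the turntable's axis. Origin: centre of its underside.
- dropper_bottle: small brown dropper bottle, 36 mm in diameter, 117 mm tall, in the middle of the turntable. Origin: centre of its underside.
- phone: phone lying flat, 74 x 150 x 10 mm, on the table left of the turntable. Origin: centre of its underside, y axis along its length.
- dial_timer: round kitchen timer, 66 mm in diameter, 38 mm tall, on the table right of the turntable. Origin: centre of its underside.
- tongs: steel tongs lying flat, 330 x 65 x 39 mm, on the table right of the turntable. Origin: centre of its underside, x axis along its length.

How it is judged (in metres and radians):
On the way:
1. the fingers push on the turntable's disc (contact force between the fingers and turntable_disc above 0.2 N), for 0.04 s.
At the end, for the whole second after the job is handed in: The mill stands at least 45 mm in front of the turntable's axis and within 20 mm either side of the line from the axis to the near edge; the disc is at rest (under 0.03 rad/s); mill, jars and bottle stand upright (within 0.1 rad) on it, within 90 mm of its axis (x of pepper_mill in the frame of turntable_foot below -0.045 m and y of pepper_mill in the frame of turntable_foot between -0.02 and 0.02 m and velocity of joint turntable_disc between -0.03 and 0.03 rad/s and angle between each of pepper_mill, honey_jar, mustard_jar, dropper_bottle's own z axis and vertical below 0.1 rad and horizontal distance between each of pepper_mill, honey_jar, mustard_jar, dropper_bottle and turntable_foot below 0.09 m and z of each of pepper_mill, honey_jar, mustard_jar, dropper_bottle in the frame of turntable_foot above 0.038 m); the robot touches nothing.
It fails at once if the robot touches one of the things standing on the turntable (over 1 N) (contact force between any of the fingers, the arm and pepper_mill above 1 N or contact force between any of the fingers, the arm and honey_jar above 1 N or contact force between any of the fingers, the arm and mustard_jar above 1 N or contact force between any of the fingers, the arm and dropper_bottle above 1 N).
It fails at once if something on the turntable is lifted (over 10 mm) or tipped (over 17 degrees) (z of any of pepper_mill, honey_jar, mustard_jar, dropper_bottle in the frame of turntable_foot above 0.0525 m or angle between any of pepper_mill, honey_jar, mustard_jar, dropper_bottle's own z axis and vertical above 0.3 rad).
It fails at once if the turntable is spun fast (over 2.5 rad/s) (velocity of joint turntable_disc above 2.5 rad/s or velocity of joint turntable_disc below -2.5 rad/s).
It fails at once if the phone, timer or tongs are shifted by over 30 mm (distance of any of phone, dial_timer, tongs from where it was at the start of the episode above 0.03 m).
It also fails if it takes over 51 s, if anything falls off the work surface, if the arm or the gripper's body presses on something with over 40 N, if the wrist force passes 120 N, or if a joint passes its speed limit or range.

## Working session

There is one attempt and no reset: what is moved stays moved. The work goes in short steps, Python scripts to look and compute and a shell command to move; the robot and the scene stay as the last step left them, time stands still between calls to the robot, and variables do not carry over. Pictures are saved under pics/ and viewed, at most 10 in all, crops included, and the job is handed in when it is done.

```bash
mkdir -p pics
cat > h.py <<'E'
import numpy as np, cv2
from bench import readout, get_image, robot
def pts(d):
    h,w=d["range_z"].shape; f=h/2/np.tan(np.radians(d["vfov"]/2))
    v,u=np.mgrid[:h,:w]; z=d["range_z"]
    P=np.stack([(u-d["cx"])/f*z,(v-d["cy"])/f*z,z,np.ones_like(z)],-1)
    W=P@np.linalg.inv(d["camera_from_world"]).T
    W=W[...,:3]; W[z==0]=np.nan
    return W
def save(d,n): cv2.imwrite("pics/"+n,d["image"][...,::-1])
E
python3 - <<'E'
from h import *
for n in("scene","top"):
    d=get_image(n); save(d,n+"0.png"); print(n,d["vfov"],d["cx"],d["cy"],np.linalg.inv(d["camera_from_world"]).round(2).tolist())
print(readout.state())
E
```

```text
scene 42.439313969541864 257.4506907502754 193.99675694615246 [[0.59, -0.55, 0.59, -306.44], [-0.81, -0.4, 0.43, -554.63], [0.01, -0.73, -0.68, 1085.27], [0.0, 0.0, 0.0, 1.0]]
top 55.91801951756965 259.138790281582 195.72070672027746 [[0.46, -0.86, 0.23, 302.94], [-0.89, -0.44, 0.12, -49.87], [-0.0, -0.26, -0.97, 1225.62], [0.0, 0.0, 0.0, 1.0]]
{'t': 0.1, 'joints': array([-1.31948909,  0.61583049, -0.01264832,  1.42475029,  0.0080743 ,
        1.10339047, -0.04040827]), 'qd': array([-9.08971624e-05, -1.37652743e-03,  1.49624009e-03, -2.93097218e-03,
       -1.41751378e-03,  7.11963989e-04, -1.12213121e-03]), 'effort': array([ 1.82369040e-03, -4.70381498e+01,  2.60609407e-01, -1.71571112e+01,
        1.02110152e-02,  5.86551570e-03, -1.68380961e-05]), 'position': array([178.01747784, 624.35735616, 199.84492076]), 'orientation': array([-3.13926293e+00, -1.21549826e-05,  2.86385707e+00]), 'wrist_force': array([-0.82327847, -0.14840793, -0.14007823]), 'ft_torque': array([-0.06617165,  0.00236462, -0.03196201]), 'grasp_force': 0.0, 'opening': 85.26916124087178}
```

View pics/top0.png

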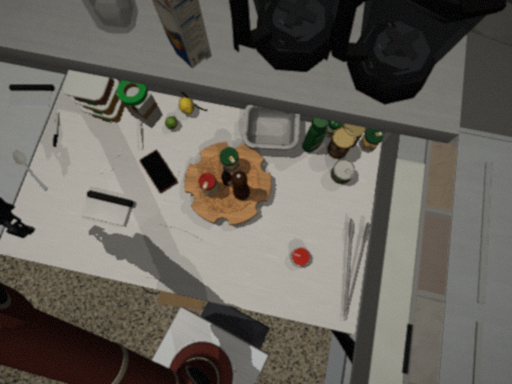

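View pics/scene0.png

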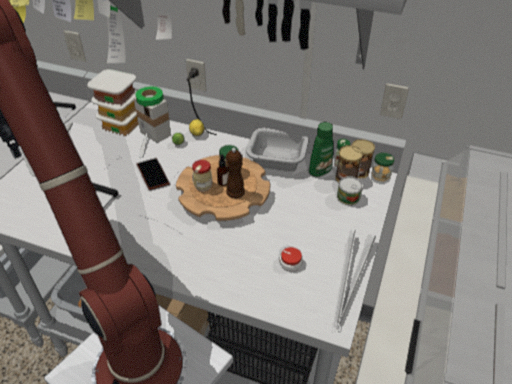

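The top view shows the turntable near (228,183), with the mill at (240,185), the red lid at (207,181) and the green lid at (229,156). The phone is at (158,170) and the timer at (301,257). Next I measure in world coordinates.

Run:
```python
from h import *
d=get_image("top"); W=pts(d); im=d["image"]; hsv=cv2.cvtColor(im,cv2.COLOR_RGB2HSV)
wood=((hsv[...,0]>5)&(hsv[...,0]<22)&(hsv[...,1]>90)&(W[...,2]>33)&(W[...,2]<50)).astype(np.uint8)
n,l,s,c=cv2.connectedComponentsWithStats(wood); k=1+s[1:,4].argmax(); m=l==k
print("wood",s[k],np.nanmedian(W[m][:,2]))
P=W[m][:,:2].astype(np.float32); (cx,cy),r=cv2.minEnclosingCircle(P); print("circle",cx,cy,r)
# robust: points on rim, LSQ circle w/ r=150
from scipy.optimize import least_squares
a=np.arctan2(P[:,1]-cy,P[:,0]-cx); rr=np.hypot(P[:,0]-cx,P[:,1]-cy)
b=((a+np.pi)/(2*np.pi)*120).astype(int)%120
E=np.array([P[b==i][rr[b==i].argmax()] if (b==i).any() else [np.nan]*2 for i in range(120)])
E=E[~np.isnan(E[:,0])]
keep=np.hypot(*(E-[cx,cy]).T)>142
s2=least_squares(lambda p:np.hypot(*(E[keep]-p[:2]).T)-p[2],[cx,cy,150],loss="soft_l1",f_scale=2);cx,cy=s2.x[:2];print("fit",s2.x)
# ortho on z=41
S=0.6; N=600; g=np.arange(N)
X=cx+(N/2-g)[:,None]*S+0*g[None]; Y=cy+(N/2-g)[None]*S+0*g[:,None]
f=192/np.tan(np.radians(d["vfov"]/2));Q=np.stack([X,Y,41+0*X,1+0*X],-1)@np.array(d["camera_from_world"]).T
mp=lambda q:((q[...,0]/q[...,2]*f+d["cx"]).astype(np.float32),(q[...,1]/q[...,2]*f+d["cy"]).astype(np.float32))
o=cv2.remap(im,*mp(Q),cv2.INTER_LINEAR)
wm=cv2.remap(wood,*mp(Q),cv2.INTER_NEAREST)
# notch: at r=143, wood absent
for rad in(136,140,144):
    aa=np.arange(-180,180,2); xs=cx+rad*np.cos(np.radians(aa)); ys=cy+rad*np.sin(np.radians(aa))
    v=[wm[int(round(N/2-(x-cx)/S)),int(round(N/2-(y-cy)/S))] for x,y in zip(xs,ys)]
    print(rad,aa[np.array(v)==0].tolist())
for aa in range(0,360,30):
    p=(int(N/2-150*np.sin(np.radians(aa))/S),int(N/2-150*np.cos(np.radians(aa))/S))
    cv2.putText(o,str(aa),p,0,.4,(0,0,255),1)
cv2.circle(o,(300,300),250,(0,0,255),1)
cv2.imwrite("pics/ortho.png",o[...,::-1])
# tall things
R=np.hypot(W[...,0]-cx,W[...,1]-cy)
for nm,mk in dict(mill=(R<130)&(W[...,2]>185),green=(R<130)&(hsv[...,0]>45)&(hsv[...,0]<90)&(hsv[...,1]>80)&(W[...,2]>115),red=(R<130)&((hsv[...,0]<6)|(hsv[...,0]>172))&(hsv[...,1]>120)&(W[...,2]>115)&(W[...,2]<140),drop=(R<40)&(W[...,2]>145)&(W[...,2]<165)).items():
    q=W[mk]; 
    if len(q): 
        c=(q.min(0)+q.max(0))/2-[cx,cy,0]; print(nm,len(q),q.mean(0).round(1),c.round(1),q.max(0)[2].round(),"ang",np.degrees(np.arctan2(c[1],c[0])).round(1),np.hypot(*c[:2]).round(1))
tm=(W[...,2]>5)&(W[...,2]<60)&(R>155)&(W[...,0]>350)&(R<350)
n,l,s,c=cv2.connectedComponentsWithStats(tm.astype(np.uint8))
for i in range(1,n):
    if s[i,4]>40: q=W[l==i]; print("obs",s[i,4],q.min(0).round(),q.max(0).round())
```

```text
wood [ 185  142   87   83 3897] 42.31434857167642
circle 581.3428344726562 215.74684143066406 149.33128356933594
fit [580.83116689 215.48925057 147.37485445]
136 [-166, -164, -162, -160, -158, -156, -154, -152, -108, -106, -104, -102, -100, -98, -96, -94, -92, -48, -46, -44, -42, -40, -38, -36, -34, -32, 14, 16, 18, 20, 22, 24, 26, 28, 74, 76, 78, 80, 82, 84, 86, 88, 118, 132, 134, 136, 138, 140, 142, 144, 146]
140 [-168, -166, -164, -162, -160, -158, -156, -154, -152, -106, -104, -102, -100, -98, -96, -94, -92, -48, -46, -44, -42, -40, -38, -36, -34, -32, 12, 14, 16, 18, 20, 22, 24, 26, 28, 30, 72, 74, 76, 78, 80, 82, 84, 86, 88, 90, 132, 134, 136, 138, 140, 142, 144, 146, 148, 150]
144 [-168, -166, -164, -162, -160, -158, -156, -154, -152, -108, -106, -104, -102, -100, -98, -96, -94, -92, -72, -48, -46, -44, -42, -40, -38, -36, -34, -32, 12, 14, 16, 18, 20, 22, 24, 26, 28, 30, 72, 74, 76, 78, 80, 82, 84, 86, 88, 132, 134, 136, 138, 140, 142, 144, 146, 148, 150]
mill 14209 [590.8 207.1 726.6] [ 30.4  -0.  530.2] 875.0 ang -0.0 30.4
green 372 [622.2 189.9 431.5] [ 11.5  -8.4 495.8] 873.0 ang -36.0 14.3
red 192 [536.5 252.3 129.3] [-35.   -4.7 128.1] 137.0 ang -172.3 35.3
drop 19 [580.3 213.2 155.4] [  0.5  -1.4 154.2] 163.0 ang -71.9 1.5
obs 211 [828. 294.   5.] [876. 463.  45.]
obs 233 [743. 420.   6.] [815. 516.  60.]
obs 687 [751.  81.   5.] [918. 271.  60.]
obs 134 [665. 488.   5.] [718. 529.  49.]
obs 41 [822. 124.   5.] [876. 167.  10.]
obs 97 [818.  -5.  10.] [851.  49.  60.]
obs 818 [448. 381.   5.] [577. 541.  19.]
obs 42 [352. 473.   6.] [379. 496.  30.]
obs 154 [ 439. -123.    7.] [501. -84.  42.]
```

View pics/ortho.png

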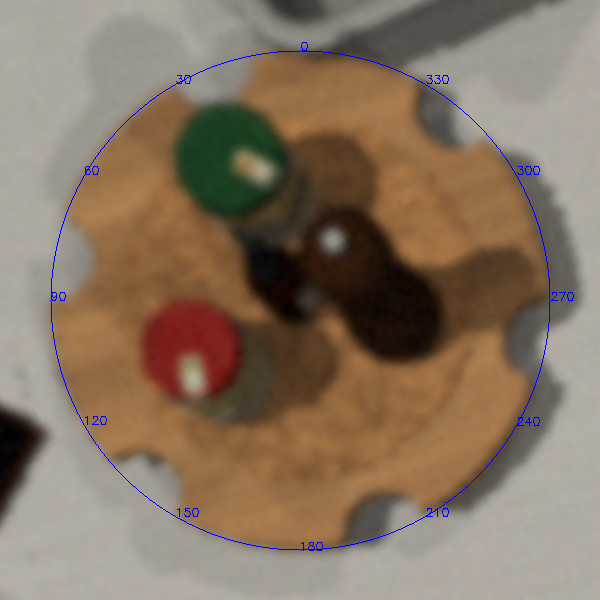

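The rectified view shows notches at about 20, 80, 140, 200, 260 and 320°. The jars stand near 20° (green) and 140° (red), and the mill near 260°, so the free notches are at 80, 200 and 320°. I plan to use the notch at 200°, on the near side, and push it clockwise by about 80° to 120°. First I check the mill's angle and free the notch area.

```bash
cat >> h.py <<'E'
C=np.array([581.,215.5])
def things():
    d=get_image("top"); W=pts(d); hsv=cv2.cvtColor(d["image"],cv2.COLOR_RGB2HSV)
    R=np.hypot(W[...,0]-C[0],W[...,1]-C[1]); H,S,V=cv2.split(hsv); z=W[...,2]
    dark=(V<95)
    for nm,m in dict(mill=(R<110)&(z>185)&(z<216),lidG=(R<110)&(H>45)&(H<90)&(S>80)&(z>118)&(z<135),lidR=(R<110)&((H<6)|(H>172))&(S>120)&(z>118)&(z<135)).items():
        q=W[m]
        if len(q)<4: print(nm,"few",len(q)); continue
        (x,y),r=cv2.minEnclosingCircle(q[:,:2].astype(np.float32)); c=np.array([x,y])-C
        print(nm,len(q),"r",round(r,1),"rel",c.round(1),"ang",np.degrees(np.arctan2(c[1],c[0])).round(1)%360,"dist",np.hypot(*c).round(1),"zmax",q[:,2].max().round(1))
    return d
E
python3 - <<'E'
from h import *
d=things(); save(d,"t1.png")
E
```

```text
mill 194 r 24.4 rel [ -8.9 -57.5] ang 261.2 dist 58.2 zmax 214.9
lidG 204 r 29.6 rel [58.2 18.4] ang 17.6 dist 61.1 zmax 133.9
lidR 186 r 75.5 rel [-29.  -5.] ang 189.8 dist 29.4 zmax 134.1
```

Run:
```python
from h import *
for a in (200,):
    r=150; print(C+r*np.array([np.cos(np.radians(a)),np.sin(np.radians(a))])-readout.state()["position"][:2])
p=lambda a:C+150*np.array([np.cos(np.radians(a)),np.sin(np.radians(a))])
for a0 in (200,176,152,128):
    print(a0,[(p(a0-3*k)-p(a0)).round().astype(int).tolist() for k in range(1,9)])
```

```text
[ 261.93507107 -460.37391657]
200 [[-2, 7], [-5, 15], [-6, 23], [-8, 30], [-8, 38], [-9, 46], [-9, 54], [-9, 62]]
176 [[1, 8], [2, 16], [3, 23], [5, 31], [8, 38], [11, 46], [14, 53], [17, 60]]
152 [[4, 7], [8, 13], [13, 20], [18, 26], [23, 32], [28, 37], [34, 43], [40, 48]]
128 [[6, 5], [13, 9], [20, 13], [27, 17], [34, 20], [41, 23], [48, 25], [56, 27]]
```

```bash
python3 -m jog '{"motion": [[[16,-29,0],[0,0,0],0],[[32,-58,0],[0,0,0],0],[[49,-86,0],[0,0,0],0],[[65,-115,0],[0,0,0],0],[[82,-144,0],[0,0,0],0],[[98,-173,0],[0,0,0],0],[[114,-201,0],[0,0,0],0],[[131,-230,0],[0,0,0],0]]}'
python3 -m jog '{"motion": [[[16,-29,0],[0,0,0],0],[[32,-58,0],[0,0,0],0],[[49,-86,0],[0,0,0],0],[[65,-115,0],[0,0,0],0],[[82,-144,0],[0,0,0],0],[[98,-173,0],[0,0,0],0],[[114,-201,0],[0,0,0],0],[[128,-231,0],[0,0,0],0]]}'
python3 -m jog '{"motion": [[[0,0,-25],[0,0,0],0],[[0,0,-50],[0,0,0],0],[[0,0,-75],[0,0,0],0],[[0,0,-100],[0,0,0],0],[[0,0,-125],[0,0,0],0],[[0,0,-140],[0,0,0],0],[[0,0,-140],[0,0,0],0],[[0,0,-140],[0,0,0],0]]}'
python3 - <<'E'
from h import *
a=get_image("scene");b=get_image("top")
o=np.hstack([cv2.resize(a["image"][130:240,130:300],None,fx=2.3,fy=2.3,interpolation=3),cv2.resize(b["image"][110:220,150:320],None,fx=2.3,fy=2.3,interpolation=3)])
cv2.imwrite("pics/over.png",o[...,::-1]);print(o.shape)
E
```

```text
t: 0.87
position: [309.5, 393.6, 200.9]
orientation: [-3.142, -0.0, 2.864]
wrist_force: [1.0, -0.5, -0.0]
opening: -0.1
grasp_force: 0.0
t: 1.53
position: [438.1, 162.9, 201.0]
orientation: [3.141, 0.0, 2.864]
wrist_force: [0.4, 0.9, 0.0]
opening: 0.1
grasp_force: 0.0
t: 2.2
position: [436.9, 163.9, 60.5]
orientation: [-3.141, -0.001, 2.864]
wrist_force: [0.5, 0.4, 1.1]
opening: 0.1
grasp_force: 0.0
(253, 782, 3)
```

View pics/over.png

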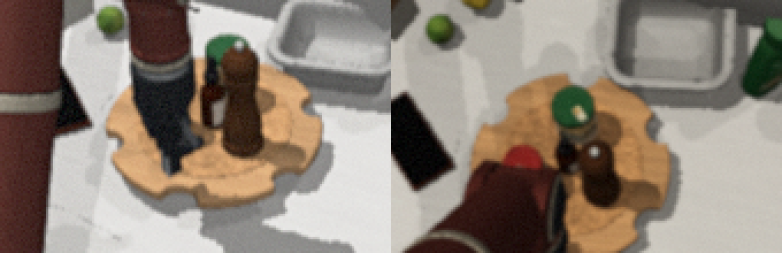

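Run:
```python
from h import *
a=get_image("scene"); f=192/np.tan(np.radians(a["vfov"]/2))
def pr(p):
    q=np.array(a["camera_from_world"])@np.r_[p,1]; return ((q[:2]/q[2]*f+[a["cx"],a["cy"]]-[130,130])*2.3).round()
print("tip",pr([437,164,60]))
for t in range(20,380,60): print(t,pr([*(C+150*np.array([np.cos(np.radians(t)),np.sin(np.radians(t))])),41]))
print(pr([*C,41]))
W=pts(a)
for (u,v) in [(172,168),(185,160),(200,207)]:
    print(u,v,W[int(v/2.3+130),int(u/2.3+130)])
```

```text
tip [173. 187.]
20 [247.  57.]
80 [145.  72.]
140 [105. 139.]
200 [176. 196.]
260 [289. 177.]
320 [319. 105.]
[214. 122.]
172 168 [425.75073134 155.55856374 107.93447084]
185 160 [498.01719318 198.81638593  43.80661081]
200 207 [472.86450404 157.53242253  -2.06391438]
```

Run:
```python
from h import *
a=get_image("scene")
o=cv2.resize(a["image"][165:235,170:270],None,fx=7,fy=7,interpolation=cv2.INTER_CUBIC)
f=192/np.tan(np.radians(a["vfov"]/2))
for p,c in [((437,164,60.5),(255,0,0)),((581-142,215.5-51.3,41),(0,0,255)),((581-142,215.5-51.3,23),(0,255,255))]:
    q=np.array(a["camera_from_world"])@np.r_[p,1]; u=((q[:2]/q[2]*f+[a["cx"],a["cy"]]-[170,165]+.5)*7).astype(int); cv2.circle(o,tuple(map(int,u)),4,c,1); print(u)
W=pts(a); print(np.array([W[v,205] for v in range(195,225,2)]).round())
cv2.imwrite("pics/z.png",o[...,::-1])
```

```text
[251 327]
[257 357]
[259 387]
[[419. 142. 151.]
 [420. 144. 143.]
 [427. 152. 125.]
 [427. 152. 117.]
 [428. 154. 107.]
 [468. 194.  45.]
 [464. 190.  41.]
 [455. 182.  45.]
 [455. 183.  37.]
 [458. 186.  24.]
 [467. 196.   2.]
 [463. 193.  -2.]
 [453. 184.   2.]
 [449. 181.  -0.]
 [440. 173.   3.]]
```

View pics/z.png

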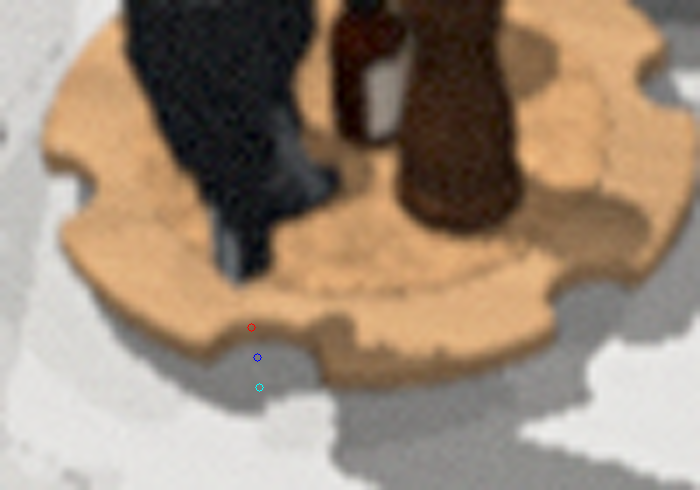

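Run:
```python
from h import *
a=get_image("scene"); W=pts(a); V=a["image"].max(-1); s=readout.state(); print(s["t"],s["position"],s["opening"],s["joints"].round(3),robot.pinch_z)
f=192/np.tan(np.radians(a["vfov"]/2))
def pr(p):
    q=np.array(a["camera_from_world"])@np.r_[p,1]; return (q[:2]/q[2]*f+[a["cx"],a["cy"]]).round(1),q[2].round()
for z in (60,80,90,100,110): print(z,pr([437,164,z]))
for v in range(178,208,2):
    print(v,[(u,*W[v,u].round().astype(int),V[v,u]) for u in range(195,222,3) if V[v,u]<110])
```

```text
2.45 [438.13849126 164.47474933  62.06729532] 0.16115305645053177 [-0.44   0.55   0.049  2.091 -0.054  0.499  0.943] 18.700000000000003
60 (array([205.4, 211.4]), np.float64(1447.0))
80 (array([205. , 206.6]), np.float64(1434.0))
90 (array([204.7, 204.1]), np.float64(1427.0))
100 (array([204.5, 201.6]), np.float64(1420.0))
110 (array([204.3, 199.1]), np.float64(1413.0))
178 [(195, np.int64(421), np.int64(176), np.int64(194), np.uint8(24)), (198, np.int64(428), np.int64(172), np.int64(192), np.uint8(34)), (201, np.int64(427), np.int64(159), np.int64(200), np.uint8(26)), (204, np.int64(418), np.int64(140), np.int64(216), np.uint8(32)), (207, np.int64(419), np.int64(129), np.int64(220), np.uint8(30)), (210, np.int64(429), np.int64(128), np.int64(214), np.uint8(29)), (219, np.int64(566), np.int64(217), np.int64(72), np.uint8(31))]
180 [(195, np.int64(422), np.int64(177), np.int64(187), np.uint8(27)), (198, np.int64(416), np.int64(160), np.int64(199), np.uint8(31)), (201, np.int64(420), np.int64(153), np.int64(201), np.uint8(21)), (204, np.int64(421), np.int64(143), np.int64(205), np.uint
[... 3925 characters left out ...]
p.uint8(75))]
198 [(201, np.int64(426), np.int64(166), np.int64(121), np.uint8(79)), (204, np.int64(428), np.int64(156), np.int64(126), np.uint8(36)), (207, np.int64(413), np.int64(130), np.int64(152), np.uint8(22))]
200 [(201, np.int64(427), np.int64(167), np.int64(112), np.uint8(89)), (204, np.int64(428), np.int64(156), np.int64(118), np.uint8(49)), (207, np.int64(436), np.int64(153), np.int64(113), np.uint8(26))]
202 [(201, np.int64(430), np.int64(171), np.int64(100), np.uint8(83)), (204, np.int64(430), np.int64(159), np.int64(107), np.uint8(50)), (207, np.int64(436), np.int64(154), np.int64(105), np.uint8(25))]
204 [(204, np.int64(427), np.int64(157), np.int64(102), np.uint8(64))]
206 []
```

The zoom shows the notch where I predicted it, at (258,355). The finger's end at (237,278) measures about z = 95 mm, though, while the TCP reads 61. I lower a little and measure again before trusting either number.

```bash
cat >> h.py <<'E'
def tip():
    a=get_image("scene"); W=pts(a); V=a["image"].max(-1); p=readout.state()["position"]
    m=(np.hypot(W[...,0]-p[0],W[...,1]-p[1])<45)&(W[...,2]>p[2]-20)&(W[...,2]<p[2]+150)&(V<100)&(W[...,2]>8)
    q=W[m]; i=q[:,2].argsort()[:6]; v,u=np.argwhere(m)[i].T
    print(p.round(1),readout.state()["wrist_force"].round(1)); print(np.c_[q[i],u,v].round().astype(int).tolist()); return a
E
python3 -m jog '{"motion": [[[0,0,-8],[0,0,0],0],[[0,0,-15],[0,0,0],0],[[0,0,-15],[0,0,0],0],[[0,0,-15],[0,0,0],0]]}'
python3 - <<'E'
from h import *
a=tip()
o=cv2.resize(a["image"][165:235,170:270],None,fx=7,fy=7,interpolation=cv2.INTER_CUBIC)
cv2.imwrite("pics/z2.png",o[...,::-1])
E
```

```text
t: 2.78
position: [436.7, 163.8, 45.3]
orientation: [-3.141, -0.001, 2.864]
wrist_force: [0.3, -0.1, -0.2]
opening: 0.1
grasp_force: 0.0
[437.  163.9  45.6] [0.6 0.2 0.3]
[[463, 155, 34, 214, 214], [457, 146, 40, 215, 215], [461, 183, 40, 206, 209], [427, 166, 81, 202, 208], [435, 155, 81, 207, 208], [427, 166, 85, 202, 207]]
```

View pics/z2.png

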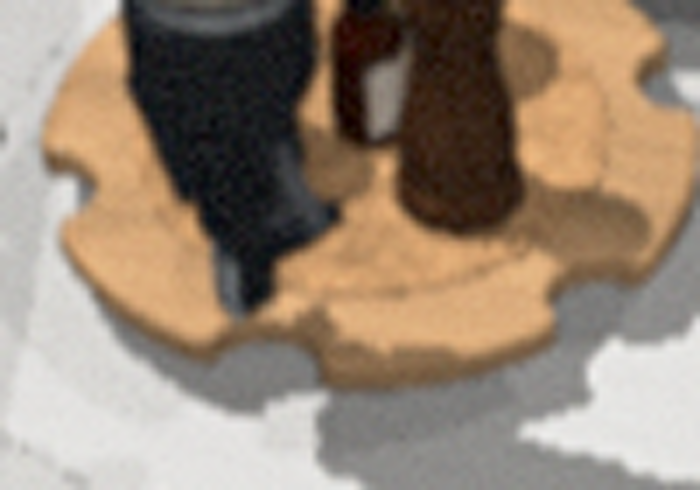

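The tip moved 15 mm with the TCP and still ends about 32 mm above it. It stands over the notch mouth, whose corners are at about (208,347) and (320,358). I continue down in steps and watch the force.

```bash
python3 -m jog '{"motion": [[[3,-2,-8],[0,0,0],0],[[3,-2,-16],[0,0,0],0],[[3,-2,-23],[0,0,0],0],[[3,-2,-23],[0,0,0],0],[[3,-2,-23],[0,0,0],0]]}'
python3 - <<'E'
from h import *
a=tip()
o=cv2.resize(a["image"][165:235,170:270],None,fx=7,fy=7,interpolation=cv2.INTER_CUBIC)
cv2.imwrite("pics/z3.png",o[...,::-1])
E
```

```text
t: 3.25
position: [439.6, 161.8, 22.1]
orientation: [-3.14, -0.002, 2.864]
wrist_force: [-0.3, -0.4, 0.5]
opening: 0.1
grasp_force: 0.0
[440.  162.   22.5] [-0.4 -0.   0.5]
[[463, 171, 28, 210, 213], [461, 150, 30, 215, 216], [462, 153, 36, 214, 214], [461, 165, 38, 211, 212], [474, 175, 38, 211, 208], [473, 170, 46, 212, 207]]
```

View pics/z3.png

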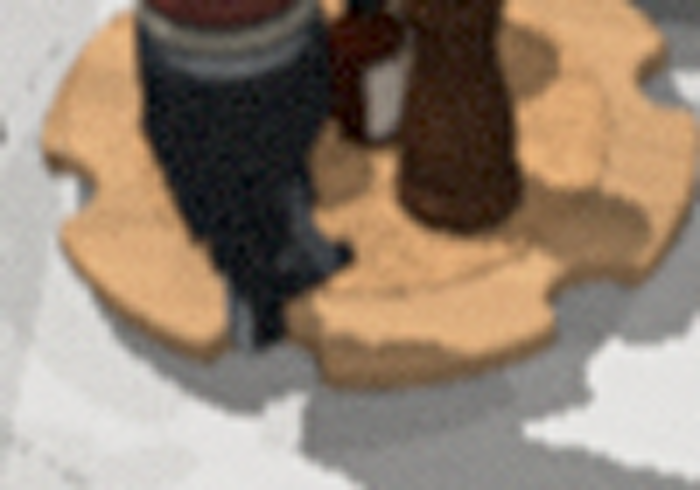

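The finger end at (250,350) lies over the notch opening, with no contact force. I go down further in small steps.

```bash
python3 -m jog '{"motion": [[[0,0,-6],[0,0,0],0],[[0,0,-12],[0,0,0],0],[[0,0,-17],[0,0,0],0],[[0,0,-17],[0,0,0],0],[[0,0,-17],[0,0,0],0]]}'
python3 - <<'E'
from h import *
a=tip()
o=cv2.resize(a["image"][165:235,170:270],None,fx=7,fy=7,interpolation=cv2.INTER_CUBIC)
cv2.imwrite("pics/z4.png",o[...,::-1])
E
```

```text
t: 3.72
position: [439.9, 161.9, 5.5]
orientation: [-3.141, -0.001, 2.864]
wrist_force: [0.4, -0.1, -0.2]
opening: 0.2
grasp_force: 0.0
[440.1 162.    5.7] [ 0.3 -0.6  0.1]
[[464, 156, 28, 214, 215], [466, 157, 30, 214, 214], [459, 148, 32, 215, 216], [463, 166, 35, 211, 212], [463, 162, 38, 212, 212], [432, 155, 42, 207, 218]]
```

View pics/z4.png

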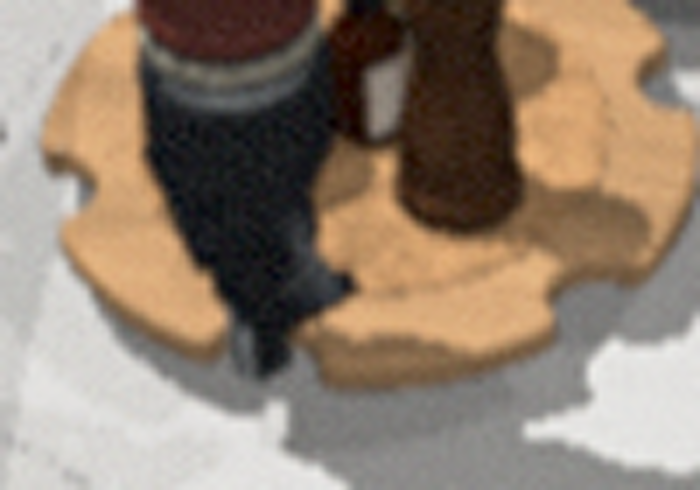

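The tip now sits in the notch mouth at (262,370), at z of about 39, and still free. I take it 11 mm deeper, then start the push.

```bash
python3 -m jog '{"motion": [[[0,0,-4],[0,0,0],0],[[0,0,-8],[0,0,0],0],[[0,0,-11],[0,0,0],0],[[0,0,-11],[0,0,0],0]]}'
python3 -m jog '{"motion": [[[-1,3,0],[0,0,0],0],[[-2,7,0],[0,0,0],0],[[-3,11,0],[0,0,0],0],[[-5,15,0],[0,0,0],0],[[-6,19,0],[0,0,0],0],[[-6,23,0],[0,0,0],0],[[-6,23,0],[0,0,0],0]]}'
python3 - <<'E'
from h import *
a=tip(); things()
E
```

```text
t: 4.1
position: [439.8, 161.9, -5.8]
orientation: [-3.141, -0.001, 2.864]
wrist_force: [-0.1, 0.8, 0.3]
opening: 0.4
grasp_force: 0.0
t: 4.68
position: [433.9, 186.5, -5.1]
orientation: [3.141, -0.0, 2.866]
wrist_force: [-0.4, 0.6, -1.6]
opening: -0.0
grasp_force: 0.0
[434.2 186.   -5.1] [ 0.4 -0.9 -0.3]
[[462, 190, 22, 205, 212], [434, 182, 24, 201, 218], [426, 182, 26, 199, 219], [457, 189, 27, 204, 212], [424, 192, 31, 196, 217], [423, 184, 32, 198, 218]]
mill 193 r 24.5 rel [-13.3 -56.5] ang 256.7 dist 58.1 zmax 214.1
lidG 200 r 29.4 rel [60.3 14. ] ang 13.1 dist 61.9 zmax 132.0
lidR 182 r 73.8 rel [-35.8  -2. ] ang 183.2 dist 35.8 zmax 134.8
```

It works: the mill went from 261.2° to 256.7°. About 76.7° remain, so the tip has to go from 191.5° to about 115° at a radius of 150 mm.

```bash
python3 - <<'E'
from h import *
p=lambda a:C+150*np.array([np.cos(np.radians(a)),np.sin(np.radians(a))])
for a0 in (191.5,166.5,141.5):
    print(a0,[(p(a0-3.125*k)-p(a0)).round().astype(int).tolist() for k in range(1,9)])
E
python3 -m jog '{"motion": [[[-1,8,0],[0,0,0],0],[[-3,16,0],[0,0,0],0],[[-3,24,0],[0,0,0],0],[[-3,32,0],[0,0,0],0],[[-3,41,0],[0,0,0],0],[[-2,49,0],[0,0,0],0],[[-1,57,0],[0,0,0],0],[[1,65,0],[0,0,0],0]]}'
python3 - <<'E'
from h import *
a=tip(); things()
E
```

```text
191.5 [[-1, 8], [-2, 16], [-3, 24], [-3, 33], [-3, 41], [-2, 49], [-1, 57], [1, 65]]
166.5 [[2, 8], [5, 16], [8, 23], [11, 31], [15, 38], [19, 45], [24, 52], [28, 58]]
141.5 [[5, 6], [11, 12], [17, 18], [23, 23], [29, 28], [36, 33], [43, 37], [50, 41]]
t: 5.45
position: [435.0, 251.0, -5.2]
orientation: [-3.141, -0.0, 2.864]
wrist_force: [0.1, -0.6, 0.1]
opening: -0.2
grasp_force: 0.3
[435.9 253.5  -5. ] [ 0.4  1.9 -0.3]
[[430, 250, 25, 183, 209], [454, 251, 31, 188, 203], [456, 232, 33, 193, 205], [456, 252, 34, 188, 202], [432, 239, 34, 186, 208], [437, 239, 35, 187, 207]]
mill 192 r 24.2 rel [-37.3 -43.6] ang 229.5 dist 57.4 zmax 215.3
lidG 195 r 29.5 rel [ 58.9 -13.8] ang 346.8 dist 60.4 zmax 133.1
lidR 185 r 74.8 rel [-27.9  12.1] ang 156.6 dist 30.4 zmax 134.9
```

Turned by 27°, smoothly. I continue.

```bash
python3 -m jog '{"motion": [[[2,8,0],[0,0,0],0],[[5,16,0],[0,0,0],0],[[8,23,0],[0,0,0],0],[[11,31,0],[0,0,0],0],[[15,38,0],[0,0,0],0],[[19,45,0],[0,0,0],0],[[24,52,0],[0,0,0],0],[[28,58,0],[0,0,0],0]]}'
python3 - <<'E'
from h import *
a=tip(); things()
E
```

```text
t: 6.22
position: [463.9, 309.1, -5.1]
orientation: [3.141, 0.0, 2.864]
wrist_force: [-0.1, 0.0, 0.9]
opening: 0.2
grasp_force: 0.2
[465.  311.   -4.9] [0.2 1.7 0.1]
[[482, 310, 24, 180, 192], [453, 312, 32, 173, 195], [453, 303, 33, 175, 196], [465, 297, 35, 179, 194], [453, 298, 35, 176, 196], [460, 296, 36, 178, 195]]
mill 201 r 24.5 rel [-51.6 -24. ] ang 205.0 dist 56.9 zmax 215.4
lidG 206 r 29.4 rel [ 48.8 -37.1] ang 322.7 dist 61.3 zmax 133.7
lidR 182 r 68.9 rel [-25.1  32.6] ang 127.5 dist 41.1 zmax 133.8
```

```bash
python3 -m jog '{"motion": [[[5,6,0],[0,0,0],0],[[11,12,0],[0,0,0],0],[[17,18,0],[0,0,0],0],[[23,23,0],[0,0,0],0],[[29,28,0],[0,0,0],0],[[36,33,0],[0,0,0],0],[[42,37,0],[0,0,0],0],[[47,40,0],[0,0,0],0]]}'
python3 - <<'E'
from h import *
a=tip(); save(things(),"t9.png"); save(a,"s9.png")
E
```

```text
t: 6.98
position: [511.3, 348.7, -5.1]
orientation: [3.141, 0.001, 2.864]
wrist_force: [-0.5, 0.2, -0.2]
opening: 0.3
grasp_force: 0.2
[512.4 349.3  -5. ] [0.8 0.1 0.3]
[[509, 390, 9, 168, 181], [502, 383, 9, 168, 183], [507, 392, 9, 167, 181], [497, 387, 11, 166, 183], [502, 387, 12, 167, 182], [498, 383, 12, 167, 183]]
mill 187 r 24.4 rel [-57.5  -1.4] ang 181.4 dist 57.5 zmax 215.2
lidG 208 r 29.3 rel [ 29.7 -53.3] ang 299.1 dist 61.0 zmax 132.3
lidR 180 r 49.1 rel [17.5 37. ] ang 64.7 dist 41.0 zmax 135.0
```

The mill now stands at 181.4°. I back off the notch wall, lift straight up and clear the hand.

```bash
python3 -m jog '{"motion": [[[-3,-2,0],[0,0,0],0],[[-5,-3,0],[0,0,0],0],[[-5,-3,8],[0,0,0],0],[[-5,-3,20],[0,0,0],0],[[-5,-3,45],[0,0,0],0],[[-5,-3,80],[0,0,0],0],[[-5,-3,115],[0,0,0],0],[[-5,-3,150],[0,0,0],0]]}'
python3 -m jog '{"motion": [[[0,0,30],[0,0,0],0],[[0,0,60],[0,0,0],0],[[-20,20,65],[0,0,0],0],[[-45,45,65],[0,0,0],0],[[-70,70,65],[0,0,0],0],[[-95,95,65],[0,0,0],0],[[-110,110,65],[0,0,0],0],[[-110,110,65],[0,0,0],0]]}'
python3 - <<'E'
from h import *
b=things(); a=get_image("scene")
o=np.hstack([cv2.resize(a["image"][110:240,100:300],None,fx=2,fy=2,interpolation=3),cv2.resize(b["image"][110:240,120:320],None,fx=2,fy=2,interpolation=3)])
cv2.imwrite("pics/end.png",o[...,::-1])
E
```

```text
t: 7.75
position: [505.1, 345.0, 147.9]
orientation: [3.141, 0.001, 2.864]
wrist_force: [0.0, 2.0, -0.3]
opening: 0.2
grasp_force: 0.0
t: 8.42
position: [388.5, 461.1, 211.3]
orientation: [3.137, -0.005, 2.875]
wrist_force: [0.1, 0.8, 0.4]
opening: 0.2
grasp_force: 0.0
mill 190 r 24.5 rel [-56.9  -1.4] ang 181.4 dist 57.0 zmax 215.3
lidG 214 r 30.0 rel [ 30.2 -53.5] ang 299.5 dist 61.4 zmax 134.1
lidR 187 r 74.2 rel [-11.8  31.5] ang 110.5 dist 33.6 zmax 134.1
```

View pics/end.png

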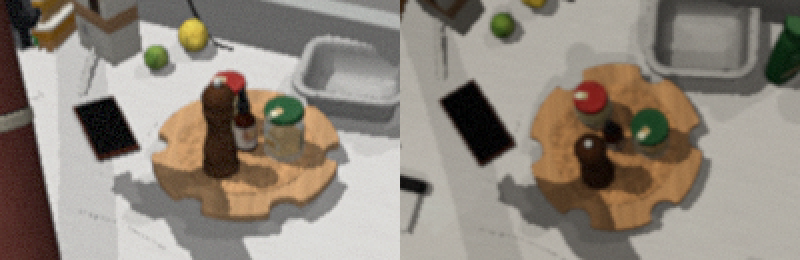

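The mill stands at the front with everything upright, the phone is in place and the hand is clear. I hand it in.

```bash
python3 -c "
from bench import robot; print(robot.job_done())"
```

```text
the job is handed in; nothing more can be done
None
```

The pepper mill is at the front of the turntable, measured at 181.4° (front is 180°) and about 1 mm off the centre line. The final pictures show everything on the turntable upright, the phone in place and the hand clear, and I have handed the job in; no verdict came back.

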